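# Start and screw home the jar lid on the soap shelf

### The job

The screw lid of the squat square jar on the pink shelf is sitting high, on top of its thread. Turn it backward (counterclockwise seen from above) until it drops into the thread start, let it settle there for a moment, then screw it forward (clockwise) fully home and let go. Do not turn it forward before it has dropped, and do not knock the glass tumbler over or push it away.

Things in the scene. Friction and masses are not known exactly. Their poses are not given: they have to be found in the camera images.
- lid_top (a point): Centre of the lid's flat top, on its vertical axis. Aluminium lid, 52 mm across its ribbed side, 30 mm tall, 80 g; grip across its side at any yaw. A raised rib on top runs from centre to edge (lid's +x). It sits on the neck of the squat square white jar (74 mm, fixed), not the taller round jar with a like lid. Top starts about 47 mm above the jar's flat shoulder; home: 9 mm lower
- lid_turn (a joint): Turn of the lid in rad, growing clockwise from above (forward). 0: the top rib points at a small bump (7x6x5 mm) on the jar's shoulder. Starts at 0.3 to 0.5; solid stops at -0.25 (backward) and 0.9 (forward, home). Stays where it is left. At 0.15 and more the lid's lug meets the thread; below about 0.05 nothing is under it and it can drop
- lid_drop (a joint): How far the lid is down, m. On top of the thread: 0.001 at the start, 0 at lid_turn 0.15. Below 0.05 rad it falls by its weight to a firm seat at 0.0073; if the grip holds it up, lower it 7 mm by hand, almost no force. Screwed forward under the thread it sinks 3.5 mm per rad beyond 0.15 rad, to 0.0095-0.010 (play 0.8 mm); a gripping hand sinks with it. Captive: lifts only 2 mm above 0
- tumbler: Loose clear glass tumbler standing on the shelf, 66 mm across the rim, 85 mm tall, 160 g; origin at the centre of its underside, z up along its axis. To be left standing where it is.
Mind the look-alikes: they are no part of the job. What is shaped like the tumbler but purple is not meant.

How it is judged:
On the way:
1. the lid, turned backward, has dropped into the thread start (value of joint lid_turn below 0.15 rad and value of joint lid_drop above 0.0055 m), for 0.1 s.
At the end, for the whole second after the job is handed in: The lid is under its thread and screwed home: lid_turn above 0.72 rad (within 10 degrees of the forward stop) and lid_drop above 8 mm; the tumbler stands upright (within 0.3 rad) within 40 mm of where it was (value of joint lid_turn above 0.72 rad and value of joint lid_drop above 0.008 m and angle between tumbler's own z axis and vertical below 0.3 rad and distance of tumbler from where it was at the start of the episode below 0.04 m); the robot touches nothing.
It fails at once if the lid is forced forward on top of the thread (beyond 0.7 rad while less than 5 mm down) (value of joint lid_turn above 0.7 rad and value of joint lid_drop below 0.005 m).
It fails at once if the tumbler is tipped over or pushed more than 40 mm (angle between tumbler's own z axis and vertical above 0.5 rad or distance of tumbler from where it was at the start of the episode above 0.04 m).
It also fails if it takes over 32 s, if anything falls off the work surface, if the arm or the gripper's body presses on something with over 40 N, if the wrist force passes 120 N, or if a joint passes its speed limit or range.

### The arm

A 6-joint arm with a two-finger parallel gripper is mounted at the origin on the work surface. World frame = base frame: x ahead of the robot, y to its left, z up, the work surface at z = 0. Lengths are in m, angles in rad, forces in N, time in s.
With the tool pointing down it reaches from about 0.375 to 0.975 m from the base axis. Payload 3.8 kg.
Tool frame: the origin (TCP) lies on the centre line of the jaws, within the pads' length; the fingertips stand 14 mm ahead of it and the grasp point (between the pads) lies 5 mm behind it (bot.finger_overhang is the distance from the TCP to the fingertips, in m); y points along the fingers, x is the direction in which the jaws open and shut, and the axes are right-handed (so a half turn about y gives the same grasp; the last joint's range is limited). The gripper opens to 85 mm and grips with 20 to 120 N. Pads are 22 mm wide; open, the fingers measure 114 mm over their backs; the gripper's body (76 mm by 85 mm) begins 54 mm behind the grasp point. The pads swing forward as they close: fully open they stand 13 mm farther back than shut.
Start: joints at [-1.239, 0.264, 1.604, -0, 1.274, -0.037], TCP at [0.243, -0.63, 0.245] pointing down, gripper open.
Joint ranges: [-2.63, 2.63], [-0.94, 2.18], [0.31, 2.57], [-1.31, 4.45], [0, 2.66], [-2.55, 2.55]. Speed limits (rad/s): [2.57, 2.57, 3.14, 3.14, 3.14, 3.14].

### API

Orientations are given as a rotation vector (axis times angle).
In Python, from workcell import readout, read_camera, bot, spotter gives the robot as it stands.
- The arm moves only by the tool jog_arm, never from a script. Its argument "increments" is a list of rows, each a list of 7 numbers: the shift along the tool's x, y, z in m, then the turn, a rotation vector about the tool's x, y, z in rad, then the opening, from 0 (shut) to 1 (fully open). A call has 1 to 10 rows; each row shifts and turns the pose as measured when the row begins, along the tool's axes as they then stand; what a row does not reach is not made up. A row lasts 1/8 s, in which the tool goes at most 62.5 mm and 10.7 degrees, less where a joint would pass 70% of its speed; a pose out of reach is approached as far as the arm can. A call with a gripper value outside its range is refused whole. The fingers move at their own pace and stop on an object; "force" is the grip in N (left out, the last holds). Time passes only in rows, so rows that do not move let the fingers close. It gives the time, the measured TCP pose, the force and the opening at its end, in the units of the state.
- readout.read_state(): the state, without advancing time (a new reading comes with each control period).
- read_camera(name): name is "scene" or "top" or "wrist"; returns a dict with "img" (480x640x3 uint8, blue, green, red), "range_z" (480x640 float32, m along the optical axis (not along the pixel's ray), 0 where there is no reading), "fx", "fy", "cx", "cy" (pixels), "world_from_camera" (4x4, takes a point from camera to world coordinates). Camera axes: x right, y down, z forward; pixel columns grow to the right and rows downward; lengths in m; the calibration is good to about 2 mm. A picture is of the moment at which its call begins.
- bot.finish_job(): hands the job in, once; it reports no verdict.
Trained networks look in a picture, given as the dict that the camera call returned (one of the last four; its "shot" number tells which), for a name from the list of things; names that differ only in an ending like _2 or _b are one class to them, and where a whole thing is asked for, a point or a joint stands for the part that bears it (a point fixed in the world has none). Each returns a list of dicts, best first, with "p" (0 to 1); they miss things now and then, are a little off and sometimes report something else, mostly with a low value. They report only what shows in the picture. A call takes as long as a camera call. They do not tell look-alikes from the thing itself.
- spotter.masks_of(picture, thing): "mask" (480x640 bool, what is visible of it) and "location" ([column, row] in pixels, amid what is visible of it).
- spotter.spot_point(picture, thing): "location" ([column, row] in pixels: a listed point, or the origin of a listed thing).
The state is a dict: "time": time; "q": joint angles; "joint_vel": joint speeds; "joint_torque": joint torques, N m; "tool_pos": TCP position; "tcp_rot": TCP orientation; "wrist_force": force on the tool from outside, world axes, zero at the start; "torque": the same for the moment, N m; "width": opening from 0.0 (shut) to 1.0 (fully open).
Only numpy, scipy, OpenCV 4.12 (cv2) and the standard library are available. Lean on these libraries where they do the work, as an engineer would, in place of code of your own. Each camera call takes 0.05 s, during which the arm holds its last target. There are 200 camera calls.

## Working session

There is one attempt and no reset: what is moved stays moved. The work goes in short steps, Python scripts to look and compute and a tool call to move; the robot and the scene stay as the last step left them, time stands still between calls to the robot, and variables do not carry over. Pictures are saved under pics/ and viewed, about 8 in all and at most 12, crops included, and the job is handed in when it is done.

Besides the shell and the picture viewer there is one more tool, called as name(argument=value, ...) on one line, values as JSON. jog_arm: Moves the arm, as the interface text tells. Its arguments: {"type":"object","properties":{"increments":{"type":"array"},"force":{"type":"number"}},"required":["increments"]}

```bash
mkdir -p pics; cat > h.py <<'E'
import numpy as np, cv2
from workcell import readout, read_camera, bot, spotter
def w(p,u,v,z=None):
    z=p["range_z"][int(round(v)),int(round(u))] if z is None else z
    c=np.array([(u-p["cx"])/p["fx"]*z,(v-p["cy"])/p["fy"]*z,z,1.]); return (p["world_from_camera"]@c)[:3]
def cloud(p):
    v,u=np.mgrid[0:480,0:640]; z=p["range_z"]
    c=np.stack([(u-p["cx"])/p["fx"]*z,(v-p["cy"])/p["fy"]*z,z,np.ones_like(z)],-1)
    P=(c@p["world_from_camera"].T)[...,:3]; P[z==0]=np.nan; return P
E
python3 - <<'E'
from h import *
np.set_printoptions(precision=3,suppress=True)
s=readout.read_state(); print(s["time"],s["tool_pos"],s["tcp_rot"],s["width"])
for n in("scene","top"):
    p=read_camera(n); cv2.imwrite(f"pics/{n}0.png",p["img"])
    print(n,p["world_from_camera"][:3].round(2).tolist())
    for t in("lid_top","tumbler"):
        for d in spotter.spot_point(p,t)[:4]: 
            u,v=d["location"]; print(t,round(d["p"],2),np.round(d["location"]),w(p,u,v))
E
```

```text
0.0 [ 0.243 -0.629  0.244] [-1.36   0.935 -0.932] 1.000477592282299
scene [[-0.48, 0.72, -0.5, 1.15], [0.88, 0.39, -0.29, 0.3], [-0.02, -0.58, -0.82, 0.88]]
lid_top 0.69 [328. 194.] [0.592 0.015 0.152]
tumbler 0.9 [416. 387.] [0.828 0.301 0.076]
tumbler 0.23 [327. 194.] [0.594 0.016 0.155]
top [[-0.02, -0.99, 0.1, 0.62], [-1.0, 0.02, -0.0, 0.04], [-0.0, -0.1, -1.0, 0.76]]
lid_top 0.88 [338. 300.] [0.601 0.018 0.157]
tumbler 0.89 [216. 303.] [0.597 0.211 0.055]
tumbler 0.6 [171. 187.] [0.781 0.274 0.085]
```

View pics.

View pics/scene0.png

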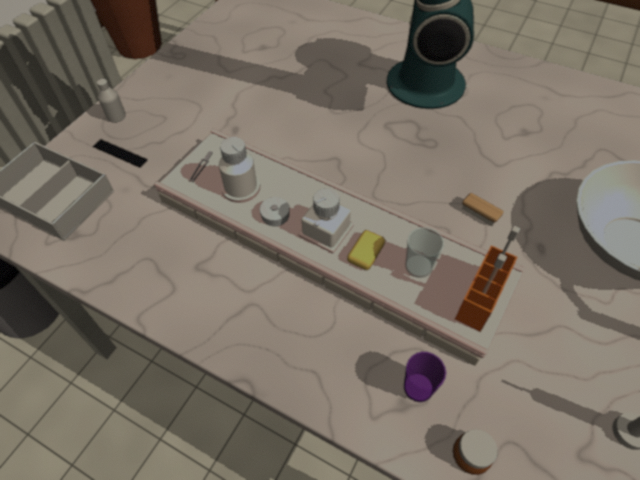

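View pics/top0.png

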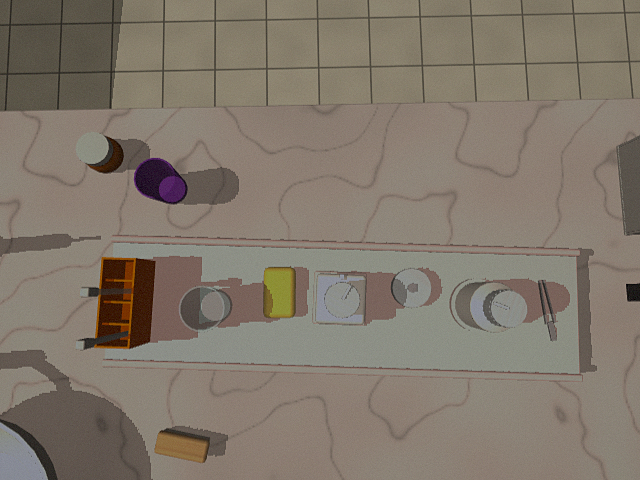

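The scene picture shows the squat square jar with its lid at (326,203), the tall round jar at (233,150), a loose lid at (275,212), the clear tumbler at (423,250), and the purple one at (424,377). In the top picture they are at (340,298), (500,307), (411,288), (206,308) and (160,180). I choose the square-bodied jar at (340,298) and check it in a crop.

```bash
python3 - <<'E'
from h import *
np.set_printoptions(precision=4,suppress=True)
p=read_camera("top"); P=cloud(p)
c=cv2.resize(p["img"][262:332,302:382],None,fx=8,fy=8,interpolation=cv2.INTER_CUBIC); cv2.imwrite("pics/crop.png",c)
R=P[250:345,290:395].reshape(-1,3); R=R[~np.isnan(R[:,0])]
h,e=np.histogram(R[:,2],bins=np.arange(0,.2,.004)); print([(round(e[i],3),int(h[i])) for i in range(len(h)) if h[i]>15])
top=R[R[:,2]>.145]; print("top",len(top),np.median(top,0),top.min(0),top.max(0))
(cx,cy),r=cv2.minEnclosingCircle(top[:,:2].astype(np.float32)); print("circ",cx,cy,r)
sh=R[(R[:,2]>.095)&(R[:,2]<.13)]; print("shoulder",np.median(sh,0),sh.min(0),sh.max(0))
for n,(a,b,cc,d) in dict(round=(275,340,450,530),tumb=(280,335,175,235)).items():
    Q=P[a:b,cc:d].reshape(-1,3);Q=Q[~np.isnan(Q[:,0])];z=np.nanmax(Q[:,2]);Q=Q[Q[:,2]>z-.05];print(n,Q.min(0),Q.max(0))
from scipy.spatial.transform import Rotation as Ro
s=readout.read_state();print(Ro.from_rotvec(s["tcp_rot"]).as_matrix())
pw=read_camera("wrist");print(np.linalg.inv(Ro.from_rotvec(s["tcp_rot"]).as_matrix())@(pw["world_from_camera"][:3,3]-s["tool_pos"]),pw["world_from_camera"][:3,:3])
E
```

```text
[(np.float64(0.044), 44), (np.float64(0.048), 5301), (np.float64(0.052), 1453), (np.float64(0.056), 169), (np.float64(0.06), 218), (np.float64(0.064), 16), (np.float64(0.068), 82), (np.float64(0.072), 195), (np.float64(0.1), 49), (np.float64(0.104), 475), (np.float64(0.108), 884), (np.float64(0.112), 21), (np.float64(0.148), 27), (np.float64(0.152), 608), (np.float64(0.156), 367)]
top 1007 [0.6015 0.0127 0.1556] [ 0.5766 -0.0126  0.1469] [0.6262 0.0372 0.161 ]
circ 0.6017459034919739 0.01268234197050333 0.025275954976677895
shoulder [0.6049 0.0185 0.1085] [ 0.5639 -0.0249  0.1014] [0.6405 0.0509 0.1264]
round [ 0.5529 -0.2293  0.1335] [ 0.6203 -0.1711  0.1835]
tumb [0.5613 0.1787 0.0887] [0.6247 0.2431 0.1386]
[[ 0.3606 -0.0002  0.9327]
 [-0.9327  0.0005  0.3606]
 [-0.0005 -1.      0.    ]]
[-0.0008 -0.1284  0.0774] [[ 0.3603 -0.8891 -0.2825]
 [-0.9328 -0.3434 -0.1089]
 [-0.0002  0.3027 -0.9531]]
```

View pics/crop.png

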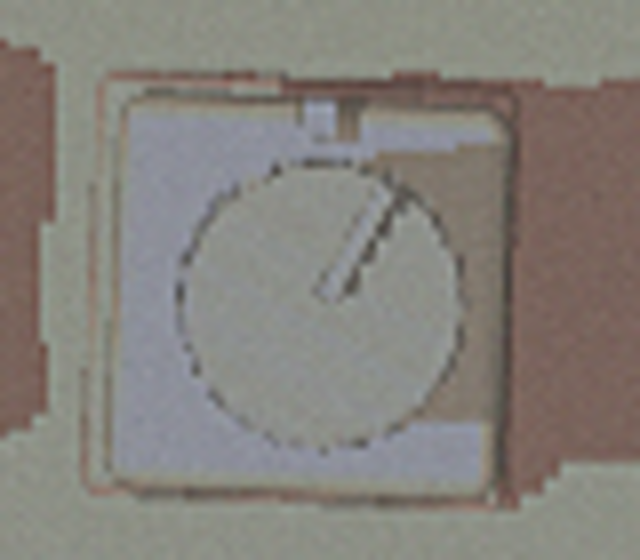

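The crop confirms it: square white jar, lid centre at (322,302), rib toward (390,187), and the shoulder bump at (320,120). That puts the turn at about +0.5 rad clockwise of the bump. Moving above the lid now, without yawing.

jog_arm(increments=[[-0.02,-0.02,0.025,0,0,0,1],[-0.036,-0.02,0.043,0,0,0,1],[-0.038,-0.005,0.046,0,0,0,1],[-0.038,0,0.046,0,0,0,1],[-0.038,0,0.046,0,0,0,1],[-0.038,0,0.046,0,0,0,1],[-0.038,0,0.046,0,0,0,1],[-0.038,0,0.046,0,0,0,1],[-0.038,0,0.046,0,0,0,1],[-0.038,0,0.046,0,0,0,1]], force=40)

```text
time: 1.65
tool_pos: [0.5281, -0.127, 0.2937]
tcp_rot: [-1.357, 0.933, -0.947]
wrist_force: [-0.3, -0.1, -0.2]
width: 0.998
```

jog_arm(increments=[[-0.036,0,0.042,0,0,0,1],[-0.036,0,0.042,0,0,0,1],[-0.03,0,0.034,0,0,0,1],[0,0.0,0,0,0,0,1]])

```text
time: 2.15
tool_pos: [0.606, 0.0191, 0.2946]
tcp_rot: [-1.357, 0.927, -0.944]
wrist_force: [0.4, -0.3, 0.4]
width: 1.0
```

```bash
cat > m.py <<'E'
from h import *
from scipy.spatial.transform import Rotation as Ro
np.set_printoptions(precision=4,suppress=True)
s=readout.read_state(); R=Ro.from_rotvec(s["tcp_rot"]).as_matrix(); print(s["time"],s["tool_pos"],"\n",R,s["q"],s["width"],s["wrist_force"])
def go(t): print("tool delta",R.T@(np.array(t)-s["tool_pos"]))
E
python3 - <<'E'
from m import *
p=read_camera("wrist");cv2.imwrite("pics/w1.png",p["img"])
for d in spotter.spot_point(p,"lid_top")[:3]: u,v=d["location"];print(d["p"],u,v,w(p,u,v))
P=cloud(p).reshape(-1,3);d=np.hypot(P[:,0]-.602,P[:,1]-.013)
T=P[(d<.05)&(P[:,2]>.14)&(P[:,2]<.17)]
print(np.median(T,0),T.min(0),T.max(0),cv2.minEnclosingCircle(T[:,:2].astype(np.float32)))
go((.602,.0127,.138))
E
```

```text
2.15 [0.606  0.0191 0.2946] 
 [[ 0.3575  0.0104  0.9339]
 [-0.9339 -0.0037  0.3575]
 [ 0.0072 -0.9999  0.0083]] [-0.0076  0.1016  1.7036 -0.0037  1.326   1.1985] 1.0004591998349723 [ 0.4267 -0.327   0.3543]
0.76 325.2 237.3 [0.6007 0.0147 0.1543]
[0.6043 0.0146 0.1543] [ 0.5777 -0.0117  0.1401] [0.6275 0.0388 0.1589] ((0.602127730846405, 0.013579286634922028), 0.025459589436650276)
tool delta [ 0.0034  0.1566 -0.0073]
```

View pics/w1.png

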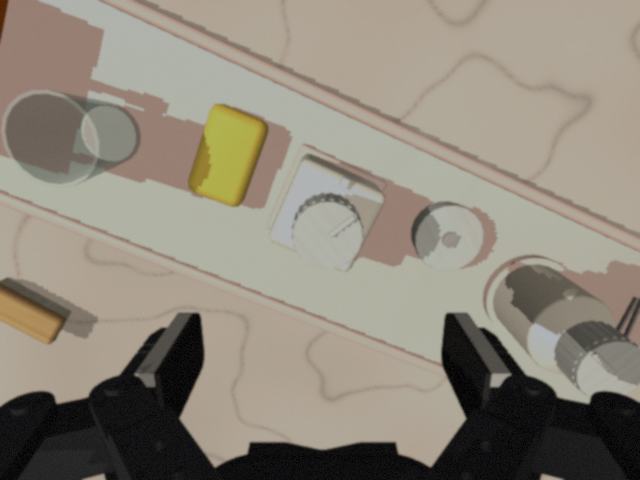

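The wrist view shows the lid centred at about (326,232) with its rib toward (360,220). The tumbler (50,137) and round jar (600,340) are clear of the fingers. Descending, with a small tilt fix.

jog_arm(increments=[[0.003,0.03,-0.007,-0.008,0,0.007,1],[0,0.04,0,0,0,0,1],[0,0.04,0,0,0,0,1],[0,0.025,0,0,0,0,1],[0,0.0,0,0,0,0,1]])

```text
time: 2.88
tool_pos: [0.5979, 0.0026, 0.1586]
tcp_rot: [-1.358, 0.941, -0.948]
wrist_force: [0.7, 0.0, 1.2]
width: 0.997
```

```bash
python3 - <<'E'
from m import *
go((.602,.0132,.138))
E
```

```text
2.875 [0.5979 0.0026 0.1586] 
 [[ 0.3472  0.0026  0.9378]
 [-0.9378 -0.0039  0.3472]
 [ 0.0045 -1.      0.0011]] [-0.0351  0.1865  1.8641 -0.0043  1.0883  1.183 ] 0.9973232072132949 [0.6861 0.0343 1.1575]
tool delta [-0.0086  0.0206  0.0075]
```

jog_arm(increments=[[-0.0085,0,0.0075,0,0,0.004,1],[0,0,0,0,0,0,1]])

```text
time: 3.12
tool_pos: [0.6035, 0.0123, 0.1616]
tcp_rot: [-1.353, 0.942, -0.949]
wrist_force: [-0.1, -0.0, 0.0]
width: 0.994
```

```bash
python3 - <<'E'
from m import *
go((.602,.0132,.138))
E
```

```text
3.125 [0.6035 0.0123 0.1616] 
 [[ 0.3451  0.005   0.9386]
 [-0.9386  0.      0.3451]
 [ 0.0017 -1.      0.0047]] [-0.0209  0.1926  1.851   0.0001  1.0929  1.1975] 0.9941701525147016 [-0.1435 -0.0277  0.0352]
tool delta [-0.0014  0.0235 -0.0012]
```

jog_arm(increments=[[-0.0014,0.0235,-0.001,0,0,0,1],[0,0,0,0,0,0,1],[0,0,0,0,0,0,1]])

```text
time: 3.5
tool_pos: [0.6059, 0.0135, 0.1433]
tcp_rot: [-1.348, 0.934, -0.954]
wrist_force: [-0.7, 0.4, -0.9]
width: 1.0
```

```bash
python3 - <<'E'
from m import *
go((.602,.0132,.138))
E
```

```text
3.5 [0.6059 0.0135 0.1433] 
 [[ 0.3459  0.0139  0.9382]
 [-0.9383 -0.0005  0.3459]
 [ 0.0053 -0.9999  0.0129]] [-0.0187  0.2093  1.8675 -0.0002  1.0508  1.199 ] 0.9997832206304971 [-0.7116  0.4405 -0.9451]
tool delta [-0.0011  0.0052 -0.0039]
```

jog_arm(increments=[[-0.001,0.005,-0.004,-0.012,0,0.005,1],[0,0,0,0,0,0,0.5],[0,0,0,0,0,0,0.5],[0,0,0,0,0,0,0.5],[0,0,0,0,0,0,0.5]], force=40)

```text
time: 4.12
tool_pos: [0.6029, 0.0132, 0.1406]
tcp_rot: [-1.354, 0.943, -0.947]
wrist_force: [-0.4, -0.3, -0.3]
width: 0.562
```

```bash
python3 - <<'E'
from m import *
go((.602,.0132,.138))
E
```

```text
4.125 [0.6029 0.0132 0.1406] 
 [[ 0.3461  0.0033  0.9382]
 [-0.9382  0.0002  0.3461]
 [ 0.0009 -1.      0.0032]] [-0.0195  0.2129  1.8686  0.0004  1.0568  1.1976] 0.5621986808279255 [-0.3512 -0.3481 -0.312 ]
tool delta [-0.0003  0.0026 -0.0009]
```

jog_arm(increments=[[0,0,0,0,0,0,0.3],[0,0,0,0,0,0,0.3]])

```text
time: 4.38
tool_pos: [0.6029, 0.0132, 0.1406]
tcp_rot: [-1.354, 0.943, -0.947]
wrist_force: [-1.0, 0.2, -0.2]
width: 0.561
```

```bash
python3 - <<'E'
from m import *
p=read_camera("wrist");cv2.imwrite("pics/w2.png",p["img"])
E
```

```text
4.375 [0.6029 0.0132 0.1406] 
 [[ 0.3461  0.0033  0.9382]
 [-0.9382  0.0002  0.3461]
 [ 0.0009 -1.      0.0032]] [-0.0196  0.2129  1.8686  0.0003  1.0568  1.1976] 0.5605652472397453 [-0.9581  0.1525 -0.1951]
```

View pics/w2.png

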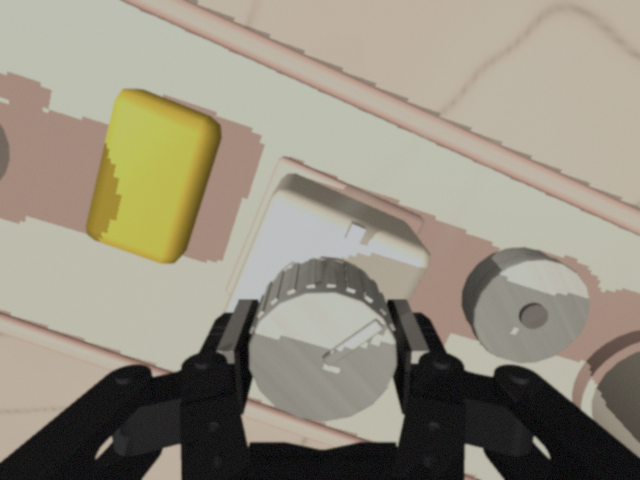

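The grip is on the lid's side; the rib runs from (326,357) to (382,325), and the bump is at (357,231). Turning backward.

jog_arm(increments=[[0,-0.0005,0,0,-0.1,0,0.3],[0,-0.0005,0,0,-0.12,0,0.3],[0,0,0,0,-0.12,0,0.3],[0,0,0,0,-0.12,0,0.3],[0,0,0,0,-0.1,0,0.3],[0,0,0,0,0,0,0.3]])

```text
time: 5.18
tool_pos: [0.6027, 0.0135, 0.1405]
tcp_rot: [-1.51, 0.5, -0.503]
wrist_force: [-0.1, 0.7, -0.5]
width: 0.558
```

```bash
python3 - <<'E'
from m import *
print(s["torque"]);go((.602,.0132,.138))
p=read_camera("wrist");cv2.imwrite("pics/w3.png",p["img"])
E
```

```text
5.175 [0.6027 0.0135 0.1405] 
 [[ 0.8015  0.0026  0.598 ]
 [-0.598   0.001   0.8015]
 [ 0.0015 -1.      0.0024]] [-0.0195  0.2129  1.8686  0.0012  1.0574  0.6209] 0.5582178906750341 [-0.1157  0.6768 -0.4665]
[ 0.0509 -0.0317 -0.0068]
tool delta [-0.0004  0.0025 -0.0007]
```

View pics/w3.png

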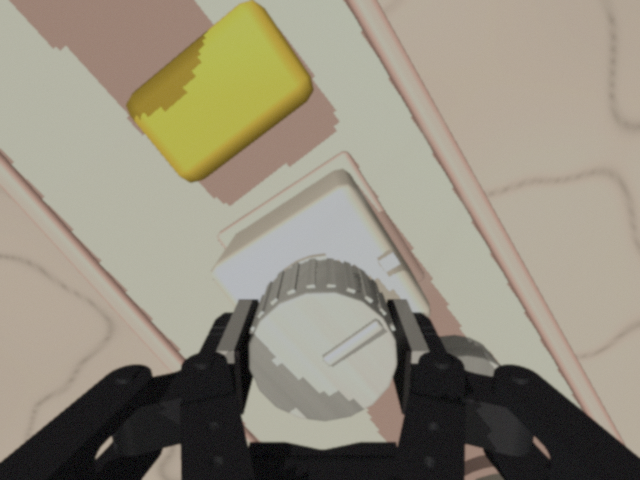

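Rib stays at the same place in the image, so the lid turned with the hand by 0.58 rad. It is now at about -0.07, with the grip holding it up. Turning a touch more and lowering 7 mm.

jog_arm(increments=[[0,0,0,0,-0.05,0,0.3],[0,0.003,0,0,0,0,0.3],[0,0.003,0,0,0,0,0.3],[0,0.002,0,0,0,0,0.3],[0,0,0,0,0,0,0.3]])

```text
time: 5.85
tool_pos: [0.6027, 0.0135, 0.1341]
tcp_rot: [-1.518, 0.466, -0.47]
wrist_force: [-1.7, 0.9, 0.1]
width: 0.559
```

```bash
python3 - <<'E'
from m import *
print(s["torque"])
p=read_camera("wrist");P=cloud(p).reshape(-1,3);d=np.hypot(P[:,0]-.602,P[:,1]-.013)
T=P[(d<.022)&(P[:,2]>.13)];print(np.median(T,0))
E
```

```text
5.85 [0.6027 0.0135 0.1341] 
 [[ 0.8266  0.0025  0.5628]
 [-0.5628  0.0009  0.8266]
 [ 0.0015 -1.      0.0022]] [-0.0195  0.2196  1.8735  0.0011  1.0461  0.5777] 0.558837741288664 [-1.6928  0.9052  0.1126]
[0.1422 0.2633 0.0239]
[0.6047 0.0182 0.1482]
```

jog_arm(increments=[[0,0.0015,0,0,0,0,0.3],[0,0.001,0,0,0,0,0.3],[0,0,0,0,0,0,0.3],[0,0,0,0,0,0,0.3]])

```text
time: 6.4
tool_pos: [0.6027, 0.0135, 0.1341]
tcp_rot: [-1.518, 0.467, -0.471]
wrist_force: [-2.0, 0.5, 2.0]
width: 0.56
```

```bash
python3 - <<'E'
from m import *
print(s["torque"])
p=read_camera("wrist");cv2.imwrite("pics/w4.png",p["img"]);P=cloud(p).reshape(-1,3);d=np.hypot(P[:,0]-.602,P[:,1]-.013)
T=P[(d<.022)&(P[:,2]>.13)];print(np.median(T,0))
E
```

```text
6.4 [0.6027 0.0135 0.1341] 
 [[ 0.8257  0.0027  0.5641]
 [-0.5641  0.0008  0.8257]
 [ 0.0018 -1.      0.0022]] [-0.0194  0.2194  1.8738  0.001   1.0457  0.5794] 0.559751310912855 [-2.0085  0.5295  2.0359]
[0.0335 0.2717 0.0291]
[0.6047 0.0182 0.1482]
```

View pics/w4.png

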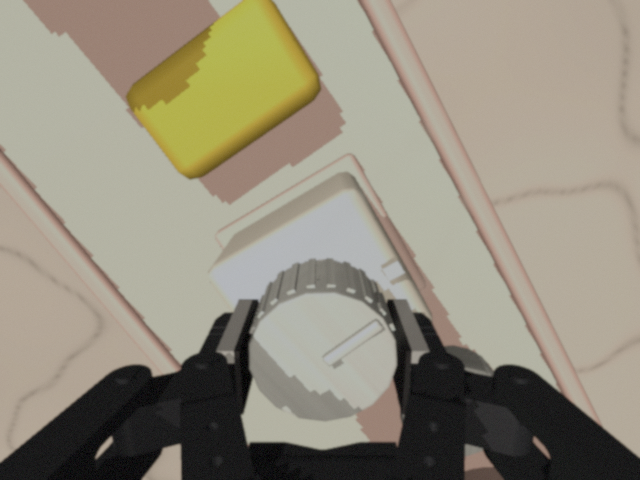

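Further down-commands gave no motion and 2 N of push: the lid is seated 6.5 mm lower (drop ≈ 7.3 mm) and has settled for over 0.5 s. Screwing forward.

jog_arm(increments=[[0,0,0,0,0.1,0,0.3],[0,0,0,0,0.12,0,0.3],[0,0.0003,0,0,0.12,0,0.3],[0,0.0004,0,0,0.12,0,0.3],[0,0.0004,0,0,0.12,0,0.3],[0,0.0004,0,0,0.12,0,0.3],[0,0.0004,0,0,0.12,0,0.3],[0,0.0004,0,0,0.1,0,0.3],[0,0,0,0,0,0,0.3]], force=50)

```text
time: 7.58
tool_pos: [0.603, 0.013, 0.1318]
tcp_rot: [-1.218, 1.191, -1.194]
wrist_force: [-1.8, 0.5, 3.7]
width: 0.555
```

```bash
python3 - <<'E'
from m import *
print(s["torque"])
p=read_camera("wrist");P=cloud(p).reshape(-1,3);d=np.hypot(P[:,0]-.602,P[:,1]-.013)
T=P[(d<.022)&(P[:,2]>.13)];print(np.median(T,0))
E
```

```text
7.575 [0.603  0.013  0.1318] 
 [[ 0.0222  0.0024  0.9998]
 [-0.9998 -0.0006  0.0222]
 [ 0.0007 -1.      0.0024]] [-0.0194  0.2225  1.8747 -0.0007  1.042   1.5295] 0.5551450270486141 [-1.7913  0.453   3.6997]
[-0.0237  0.2938 -0.0655]
[0.6108 0.0131 0.1458]
```

jog_arm(increments=[[0,0.0002,0,0,0.05,0,0.3],[0,0.0002,0,0,0.05,0,0.3],[0,0,0,0,0.05,0,0.3],[0,0,0,0,0.05,0,0.3]])

```text
time: 8.12
tool_pos: [0.6029, 0.0129, 0.1313]
tcp_rot: [-1.125, 1.329, -1.335]
wrist_force: [-2.7, 0.6, 1.5]
width: 0.561
```

```bash
python3 - <<'E'
from m import *
print(s["torque"])
p=read_camera("wrist");cv2.imwrite("pics/w5.png",p["img"]);P=cloud(p).reshape(-1,3);d=np.hypot(P[:,0]-.602,P[:,1]-.013)
T=P[(d<.022)&(P[:,2]>.13)];print(np.median(T,0))
E
```

```text
8.125 [0.6029 0.0129 0.1313] 
 [[-0.1674  0.0022  0.9859]
 [-0.9859 -0.0025 -0.1674]
 [ 0.0021 -1.      0.0026]] [-0.0186  0.223   1.875  -0.0029  1.0413  1.7219] 0.5605740995550503 [-2.7455  0.6251  1.4686]
[-0.0278  0.3741  1.4837]
[0.6103 0.0123 0.1454]
```

View pics/w5.png

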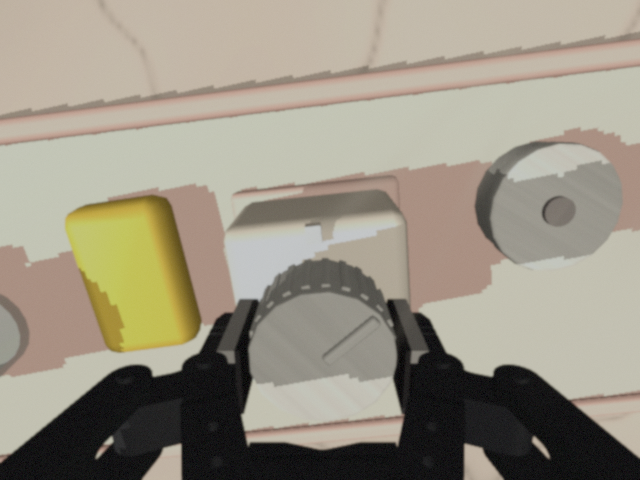

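Moment about the axis rose to 1.5 N m: the lid is at the stop and has come down 9.3 mm from the start. In the picture the rib points well right of the bump (313,231). Releasing and rising.

jog_arm(increments=[[0,0,0,0,0,0,0.3],[0,0,0,0,0,0,1],[0,0,0,0,0,0,1],[0,0,0,0,0,0,1],[0,0,0,0,0,0,1],[0,-0.02,0,0,0,0,1],[0,-0.04,0,0,0,0,1],[0,-0.05,0,0,0,0,1],[0,-0.05,0,0,0,0,1],[0,0,0,0,0,0,1]])

```text
time: 9.43
tool_pos: [0.6034, 0.0129, 0.3008]
tcp_rot: [-1.12, 1.328, -1.337]
wrist_force: [-0.1, 0.5, 1.6]
width: 0.996
```

```bash
python3 - <<'E'
from m import *
p=read_camera("wrist");cv2.imwrite("pics/w6.png",p["img"]);P=cloud(p).reshape(-1,3);d=np.hypot(P[:,0]-.602,P[:,1]-.013)
T=P[(d<.022)&(P[:,2]>.13)&(P[:,2]<.17)];print(np.median(T,0))
p=read_camera("top")
for d in spotter.spot_point(p,"tumbler")[:2]: print(d["p"],d["location"],w(p,*d["location"]))
E
```

```text
9.425 [0.6034 0.0129 0.3008] 
 [[-0.169   0.0064  0.9856]
 [-0.9856 -0.0017 -0.169 ]
 [ 0.0006 -1.      0.0066]] [-0.019   0.096   1.6985 -0.0016  1.3407  1.722 ] 0.9955688864752597 [-0.1249  0.5392  1.5677]
[0.6025 0.013  0.1456]
0.86 [168.4, 188.5] [0.7975 0.307  0.004 ]
```

View pics/w6.png

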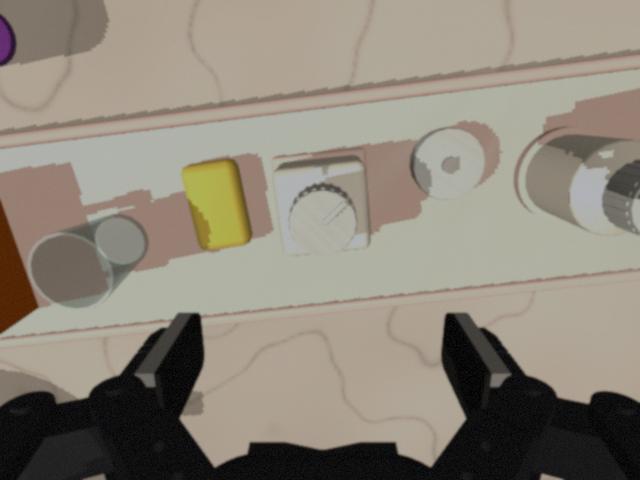

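The wrist picture shows the rib from (324,220) to (347,198), about 51° clockwise of the bump direction (0.9 rad). The lid top is at 0.1456 m, about 9 mm lower than at the start. The tumbler is upright at (80,265), and the gripper is clear.

```bash
python3 -c "
from workcell import bot; print(bot.finish_job())"
```

```text
the job is handed in; nothing more can be done
None
```

The lid is screwed home, and I let go and handed the job in at about 9.5 s of the 32 s. No verdict is reported.

- **What I did:** I gripped the lid on the square jar and turned it backward about 0.62 rad. I lowered it into the thread start and let it settle for over half a second. Then I screwed it forward to the stop, released it and rose clear.
- **Drop into the thread:** it stopped firmly after coming down 6.5 mm, which is about 7.3 mm of drop.
- **Home position:** the moment about the lid's axis rose to about 1.5 N m at the stop. The rib is about 51° (0.9 rad) past the bump, and the lid top ended about 9 mm lower than it began, at 0.1456 m.
- **Tumbler:** it is upright, and the arm never came near it. In the last top view the spotter found only the purple look-alike, so I judged the clear tumbler by eye in the last wrist picture and did not re-measure its position.
- **Release:** the gripper is fully open and touching nothing, at a height of 0.30 m.

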